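Stand the document case up against the file sorter and close it in with the bookend

ROBOT

A 6-joint arm with a two-finger parallel gripper is mounted at the origin on the work surface. World frame = base frame: x ahead of the robot, y to its left, z up, the work surface at z = 0. Lengths are in m, angles in rad, forces in N, time in s.
With the tool pointing down it reaches from about 0.375 to 0.925 m from the base axis. Payload 5.7 kg.
Tool frame: the origin (TCP) lies midway between the tips of the shut fingers; the grasp point (between the pads) lies 19 mm behind it; z points along the fingers, y is the line along which they close (so a half turn about z gives the same grasp; the last joint's range is limited). The gripper opens to 88 mm and grips with 3 to 60 N. Pads are 20 mm wide; open, the fingers measure 115 mm over their backs; the gripper's body (75 mm by 178 mm) begins 61 mm behind the grasp point.
Start: joints at [-1.282, 0.359, 1.51, -0, 1.272, -0.115], TCP at [0.236, -0.552, 0.223] pointing down, gripper open.
Joint ranges: [-2.97, 2.97], [-1.01, 2.36], [0.21, 2.38], [-0.96, 4.11], [0.2, 2.71], [-2.98, 2.98]. Speed limits (rad/s): [2.39, 2.39, 3.14, 3.14, 3.14, 3.14].

INTERFACE

Orientations are given as a unit quaternion [x, y, z, w].
In Python, from bench import move_ptp, servo_line, goto_joints, move_gripper, sleep, inverse_kinematics, capture, PlanningError, close_job, spot_in, silhouettes, current_clock, current_joint_pos, current_qvel, current_joint_torque, current_position, current_orientation, current_force, current_torque, current_finger_gap, current_grip_force gives the robot as it stands. Calls block until the motion is done:
- move_ptp(position, orientation): joint-space move of the TCP to a pose.
- servo_line(position, orientation=None, rate=0.15, contact_N=None): straight line of the TCP; orientation=None keeps the orientation; rate is the mean speed in m/s. With contact_N (N) it stops when the force on the tool has changed by that much, and returns True; else False.
- goto_joints(angles): joint-space move.
- move_gripper(opening): finger opening in m; the grip force is fixed at half the most; returns when the fingers have stopped.
- sleep(seconds).
- inverse_kinematics(position, orientation): joint angles nearest the present ones, or None.
- capture(name): name is "side" or "top" or "wrist"; returns a dict with "image" (420x560x3 uint8, blue, green, red), "range_z" (420x560 float32, m along the optical axis (not along the pixel's ray), 0 where there is no reading), "intrinsics" (3x3 intrinsics, pixels), "R" (3x3) and "t" (3): a world point X has camera coordinates R X + t. Camera axes: x right, y down, z forward; pixel columns grow to the right and rows downward; lengths in m; the calibration is good to about 2 mm. The wrist camera is an equidistant fisheye: a pixel r from the principal point sees the ray r / f radians off the axis. A picture is of the moment at which its call begins.
A pose or a line that the arm cannot do raises PlanningError and nothing moves.
- close_job(): hands the job in; it is judged then, once.
Trained networks look in the newest picture that a camera, given by its name, has taken for a name from the list of things; names that differ only in an ending like _2 or _b are one class to them, and where a whole thing is asked for, a point or a joint stands for the part that bears it (a point fixed in the world has none). Each returns a list of dicts, best first, with "conf" (0 to 1); they miss things now and then, are a little off and sometimes report something else, mostly with a low value. They report only what shows in the picture. A call takes as long as a camera call.
- spot_in(camera, query): "xy" ([column, row] in pixels, amid what is visible of it).
- silhouettes(camera, query): "region" (420x560 bool, what is visible of it) and "xy" ([column, row] in pixels, amid what is visible of it).
Readings, each from a call of its own:
- current_clock(): time.
- current_joint_pos(): joint angles.
- current_qvel(): joint speeds.
- current_joint_torque(): joint torques, N m.
- current_position(): TCP position.
- current_orientation(): TCP orientation.
- current_force(): force on the tool from outside, world axes, zero at the start.
- current_torque(): the same for the moment, N m.
- current_finger_gap(): finger opening in m.
- current_grip_force(): force on a finger pad.
Only numpy, scipy, OpenCV 4.12 (cv2) and the standard library are available. Lean on these libraries where they do the work, as an engineer would, in place of code of your own. Each camera call takes 0.05 s, during which the arm holds its last target. There are 200 camera calls.

TASK

Push the flat document case up against the bare end panel of the file sorter and tip it upright there, so that it stands on its long edge with its overhanging lip at the top and its lid flat against the panel. Then bring the steel bookend, standing on its foot, square up against the case so that its flat face closes the case in, and let go. Do not knock the bookend over, and leave the glass, stapler and mouse where they are.

Things in the scene. Friction and masses are not known exactly. Their poses are not given: they have to be found in the camera images.
- sorter: Grey steel file sorter full of folders, fixed, 240 (x) x 220 (y) x 150 mm high. Origin at desk height under the middle of the outer face of its bare end panel: that flat upright face (the fence) is its plane y = 0, 240 mm wide, 150 mm high, and looks along -y towards the case. +y points into the sorter, z up.
- case: Rigid grey plastic document case, loose, lying lid up before the end panel: 180 (x) x 140 (y) x 32 mm thick (z), 0.25 to 0.5 kg. Origin at the middle of that outline, on the underside; z points to the lid, +y (edge without lip) roughly at the panel. Standing, it rests on its y = +70 mm edge, 140 mm high, y axis straight down, lid against the panel. Friction on desk and panel is about 0.6.
- case_lid (a point): Centre of the outer (lid) face of the case: x = 0, y = 0, z = 32 mm in the case's axes.
- case_lip (a point): Middle of the lower edge of the case's lip: y = -70, z = 20 mm in the case's axes. The lid (z 20 to 32 mm) spans y from -70 to 70 mm, the base under it (z 0 to 20 mm) only y from -48 to 70 mm: along the whole -y edge, away from the panel, the lid is a lip 12 mm thick that overhangs by 22 mm, with 20 mm of free height between it and the desk while the case lies flat.
- case_foot (a point): Centre of the case's edge face opposite to the lip: y = 70 mm, z = 16 mm in the case's axes; it comes down on to the desk when the case stands.
- bookend: Loose dark steel bookend standing upright on the desk, on the side of the case away from the sorter, 0.5 to 0.75 kg. Origin under the middle of its front face (its plane y = 0), which looks along +y, roughly at the sorter; z up. Upright: 110 mm wide (x), 12 mm thick, 100 mm high. Behind it a foot, 110 mm wide and 8 mm thick, runs back to y = -100 mm.
- bookend_face (a point): Centre of the bookend's flat front face, 50 mm above its underside. Behind the upright, along the middle of the foot, stands a rib 14 mm thick (x from -7 to 7 mm), y from -12 to -90 mm, its top 85 mm above the desk: it can be pinched from above across its thickness, or pushed at its end.
- glass: Green drinking glass, 85 mm high, 72 mm across; a bystander. Origin under its centre.
- stapler: Black stapler 130 x 34 mm, about 55 mm high; a bystander. Origin under its centre.
- mouse: Grey computer mouse 100 x 56 x 30 mm; a bystander. Origin under its centre.

How it is judged:
By the outcome, as a careful person would: the job done as asked, in the order asked, and still so for the second after the job is handed in, with the robot touching nothing.
It also fails if it takes over 72 s, if anything falls off the work surface, if the arm or the gripper's body presses on something with over 40 N, if the wrist force passes 120 N, or if a joint passes its speed limit or range.

## Working session

There is one attempt and no reset: what is moved stays moved. The work goes in short steps, each a Python script; the robot and the scene stay as the last script left them, time stands still between calls to the robot, and variables do not carry over. Pictures are saved under pics/ and viewed, at most 10 in all, crops included, and the job is handed in when it is done.

```bash
ls; mkdir -p pics
cat > h.py <<'E'
import numpy as np, cv2
from bench import *
def cloud(c):
    z=c["range_z"];K=c["intrinsics"];v,u=np.indices(z.shape)
    P=np.stack([(u-K[0,2])/K[0,0]*z,(v-K[1,2])/K[1,1]*z,z],-1)
    return (P-c["t"])@c["R"], z>0
E
python3 - <<'E'
from h import *
print(current_clock(),current_orientation())
ims=[]
for n in("top","side"):
    c=capture(n);W,ok=cloud(c);cv2.imwrite(f"pics/{n}0.png",c["image"])
    np.savez(f"{n}0.npz",W=W,ok=ok,im=c["image"])
    for q in("sorter","case","bookend","glass","stapler","mouse"):
        for s in silhouettes(n,q)[:2]:
            m=s["region"]&ok;p=W[m]
            print(n,q,round(s["conf"],2),np.round(s["xy"]),m.sum(),np.round(np.percentile(p,[2,50,98],axis=0),3).tolist() if m.any() else None)
            if s["conf"]>.5: np.save(f"{n}_{q}.npy",s["region"])
E
```

```text
pics
0.0 [ 9.79687199e-01  2.00529608e-01 -7.34601614e-05 -9.28642441e-04]
top sorter 0.69 [ 73. 231.] 18187 [[0.45, 0.217, 0.006], [0.564, 0.305, 0.141], [0.683, 0.435, 0.153]]
top case 0.7 [191. 234.] 5479 [[0.487, 0.043, 0.03], [0.572, 0.115, 0.033], [0.662, 0.188, 0.036]]
top case 0.43 [387. 270.] 2504 [[0.43, -0.356, 0.006], [0.49, -0.298, 0.011], [0.547, -0.241, 0.102]]
top bookend 0.87 [386. 271.] 2563 [[0.431, -0.358, 0.004], [0.49, -0.298, 0.011], [0.549, -0.241, 0.102]]
top glass 0.92 [230. 139.] 1089 [[0.735, 0.005, 0.004], [0.781, 0.041, 0.05], [0.8, 0.069, 0.087]]
top stapler 0.79 [342. 154.] 1120 [[0.719, -0.27, 0.005], [0.743, -0.206, 0.048], [0.772, -0.148, 0.056]]
top mouse 0.86 [413. 195.] 1156 [[0.629, -0.416, 0.001], [0.661, -0.365, 0.028], [0.696, -0.322, 0.033]]
side sorter 0.78 [248. 376.] 14943 [[0.455, 0.222, 0.007], [0.575, 0.291, 0.144], [0.683, 0.376, 0.152]]
side case 0.55 [368. 161.] 2054 [[0.426, -0.332, 0.002], [0.487, -0.26, 0.058], [0.548, -0.238, 0.101]]
side bookend 0.66 [366. 162.] 2075 [[0.426, -0.334, -0.0], [0.486, -0.26, 0.057], [0.547, -0.238, 0.101]]
side glass 0.74 [196. 239.] 1461 [[0.735, 0.007, 0.006], [0.77, 0.037, 0.056], [0.8, 0.073, 0.085]]
side stapler 0.93 [244. 168.] 785 [[0.72, -0.266, 0.003], [0.742, -0.182, 0.046], [0.772, -0.144, 0.055]]
side stapler 0.24 [285. 300.] 5253 [[0.486, 0.045, 0.029], [0.569, 0.111, 0.032], [0.662, 0.162, 0.035]]
side mouse 0.75 [295. 129.] 756 [[0.629, -0.404, 0.003], [0.662, -0.355, 0.024], [0.699, -0.318, 0.032]]
```

Run:
```python
from h import *
d=np.load("top0.npz");W=d["W"]
def rect(q,lo,hi):
    m=np.load(f"top_{q}.npy")&d["ok"];p=W[m];p=p[(p[:,2]>lo)&(p[:,2]<hi)]
    r=cv2.minAreaRect((p[:,:2]*1000).astype(np.float32));print(q,len(p),r, np.round(cv2.boxPoints(r)).tolist());return p
rect("case",.028,.04);rect("bookend",.001,.016);p=rect("bookend",.09,.11);rect("bookend",.075,.089);rect("bookend",.001,.12)
p=rect("sorter",.135,.16)
# fence edge: min y per x bin near top
for x in np.arange(.45,.69,.03):
    s=p[(p[:,0]>x)&(p[:,0]<x+.03)]; 
    if len(s): print(round(x,2),np.round(np.percentile(s[:,1],[0,1,3]),4))
s=np.load("side0.npz");m=np.load("side_sorter.npy")&s["ok"];p=s["W"][m]
p=p[(p[:,2]>.03)&(p[:,2]<.12)&(p[:,1]<.24)];print(len(p),p.mean(0) if len(p) else 0)
```

```text
case 5448 ((574.7540893554688, 116.92481994628906), (180.3544464111328, 140.73890686035156), 11.705766677856445) [[472.0, 168.0], [501.0, 30.0], [677.0, 66.0], [649.0, 204.0]]
bookend 1354 ((492.6859130859375, -307.5276184082031), (111.35292053222656, 110.4100341796875), 20.172096252441406) [[421.0, -275.0], [459.0, -379.0], [564.0, -340.0], [526.0, -237.0]]
bookend 418 ((477.2220764160156, -261.5813293457031), (107.59393310546875, 12.577282905578613), 19.831439971923828) [[424.0, -274.0], [429.0, -286.0], [530.0, -249.0], [526.0, -237.0]]
bookend 375 ((491.28631591796875, -298.202880859375), (106.72596740722656, 91.11338806152344), 20.085098266601562) [[426.0, -274.0], [457.0, -359.0], [557.0, -323.0], [526.0, -237.0]]
bookend 2536 ((492.6859130859375, -307.5276184082031), (111.35292053222656, 110.4100341796875), 20.172096252441406) [[421.0, -275.0], [459.0, -379.0], [564.0, -340.0], [526.0, -237.0]]
sorter 12162 ((566.5796508789062, 328.689453125), (239.21517944335938, 222.41175842285156), 1.2008943557739258) [[445.0, 437.0], [449.0, 215.0], [688.0, 220.0], [684.0, 442.0]]
0.45 [0.2154 0.2161 0.2164]
0.48 [0.2162 0.2169 0.2177]
0.51 [0.2165 0.2176 0.2185]
0.54 [0.2173 0.2182 0.2192]
0.57 [0.218  0.2193 0.2198]
0.6 [0.219  0.2198 0.2209]
0.63 [0.2192 0.2205 0.2214]
0.66 [0.2205 0.221  0.2214]
334 [0.50117283 0.22462721 0.08258049]
```

View pics/top0.png

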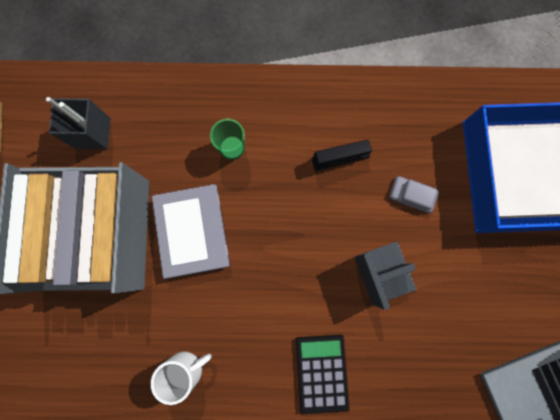

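View pics/side0.png

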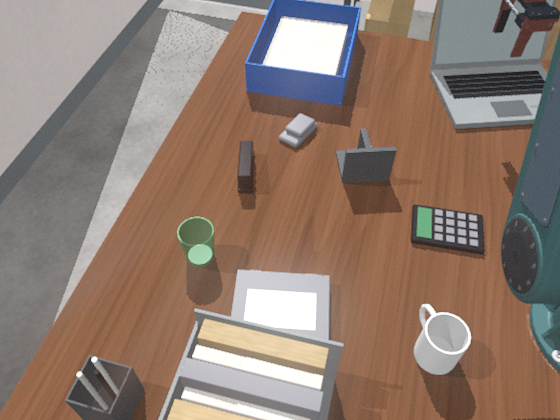

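Top view: case (~191,234) lies before the sorter's panel (edge at ~148 columns), yawed about 10° to it. The bookend (~386,271) stands with its rib pointing right, glass (228,138), stapler (342,154) and mouse (413,195) clear of the path. The side view agrees. Next I check the reach of the planned poses, then push.

```bash
cat >> h.py <<'E'
from scipy.spatial.transform import Rotation as Ro
Z=np.array([0,0,1.])
FY=np.radians(1.5); FP=np.array([.568,.2185,0])     # fence yaw and a point on it
def axes(yaw): return np.array([np.cos(yaw),np.sin(yaw),0]),np.array([-np.sin(yaw),np.cos(yaw),0])
def ori(phi,yaw,s=1):
    f,n=axes(yaw);p=np.radians(phi);z=np.cos(p)*n-np.sin(p)*Z;y=s*f
    return Ro.from_matrix(np.array([np.cross(y,z),y,z]).T).as_quat()
def W3(cx,y,z):   # fence coords (x along the fence from FP, y<0 before it, z) -> world
    f,n=axes(FY);return FP+cx*f+y*n+z*Z
def tip(th,s,phi):   # TCP (fence y,z) with leading upper corner s mm under the lip; finger half width 10
    t=np.radians(th);p=np.radians(phi);d=p-t
    yc,zc=-70+s*np.cos(d),20-s*np.sin(d)          # case frame
    yy,zz=yc-70,zc                                  # about pivot (y'=70,z'=0)
    Y=-32*np.sin(t)+yy*np.cos(t)+zz*np.sin(t); Zz=-yy*np.sin(t)+zz*np.cos(t)
    return np.array([Y-10*np.sin(p),Zz-10*np.cos(p)])/1000
def path(th): 
    phi=42+48*(th/90); s=4+12*min(1,th/20); return tip(th,s,phi),phi
E
python3 - <<'E'
from h import *
p,q=current_position(),current_orientation();Rt=Ro.from_quat(q).as_matrix();print(Rt.round(2).tolist())
c=capture("wrist");cam=-c["R"].T@c["t"];print("cam in tool",Rt.T@(cam-p))
for s in(1,-1):
    print(s)
    for th in(0,10,30,60,90):
        (y,z),phi=path(th);j=inverse_kinematics(W3(0,y,z),ori(phi,FY,s));print(th,np.round([y,z],4),None if j is None else np.round(j,2))
    for P,yaw in(([.494,-.307,.055],np.radians(20)),(W3(0,-.087,.055),FY)):
        j=inverse_kinematics(P,ori(90,yaw,s));print("b",None if j is None else np.round(j,2))
E
```

```text
[[0.92, 0.39, -0.0], [0.39, -0.92, 0.0], [0.0, -0.0, -1.0]]
cam in tool [ 0.07482972  0.00139466 -0.16310072]
1
0 [-0.1437  0.0099] [-0.46  0.82  1.69  0.77  1.22 -0.99]
10 [-0.1405  0.0299] [-0.42  0.74  1.71  0.73  1.18 -0.9 ]
30 [-0.1272  0.0685] [-0.31  0.6   1.73  0.6   1.1  -0.69]
60 [-0.0856  0.1131] [-0.07  0.46  1.7   0.33  1.03 -0.27]
90 [-0.022  0.124] [0.22 0.46 1.61 0.   1.07 0.19]
b [-0.67  0.53  1.71 -0.    0.9  -1.02]
b [0.11 0.53 1.71 0.   0.9  0.08]
-1
0 [-0.1437  0.0099] [-0.46  0.82  1.69  0.77  1.22  2.16]
10 [-0.1405  0.0299] [-0.42  0.74  1.71  0.73  1.18  2.24]
30 [-0.1272  0.0685] [-0.31  0.6   1.73  0.6   1.1   2.45]
60 [-0.0856  0.1131] [-0.07  0.46  1.7   0.33  1.03  2.87]
90 [-0.022  0.124] [ 0.22  0.46  1.61  0.    1.07 -2.95]
b [-0.67  0.53  1.71 -0.    0.9   2.12]
b None
```

Run:
```python
from h import *
q=ori(90,FY)
move_ptp(W3(.012,-.215,.12),q); move_gripper(.075)
servo_line(W3(.012,-.215,.016),rate=.15)
hit=servo_line(W3(.012,-.14,.016),rate=.06,contact_N=15)
print(hit,current_position(),current_force())
if not hit:
    hit=servo_line(W3(.012,-.140,.016),rate=.02,contact_N=8)
p=current_position();f,n=axes(FY);print("fence y",(np.array(p)-FP)@n,current_clock())
servo_line(p-.06*n,rate=.15)
servo_line(p-.06*n+.1*Z,rate=.2)
c=capture("top");W,ok=cloud(c);cv2.imwrite("pics/top1.png",c["image"])
s=silhouettes("top","case")[0];m=s["region"]&ok;P=W[m];P=P[(P[:,2]>.026)&(P[:,2]<.042)]
r=cv2.minAreaRect((P[:,:2]*1000).astype(np.float32));print(s["conf"],len(P),r,cv2.boxPoints(r).round().tolist(),current_clock())
```

```text
True [0.58277145 0.06833506 0.015686  ] [-0.21225838 -3.32096918  2.74121148]
fence y -0.15050015532500563 5.4
0.83 3088 ((555.4862670898438, 154.5864715576172), (121.14107513427734, 128.57749938964844), 0.7796584963798523) [[494.0, 218.0], [496.0, 89.0], [617.0, 91.0], [615.0, 220.0]] 6.7
```

View pics/top1.png

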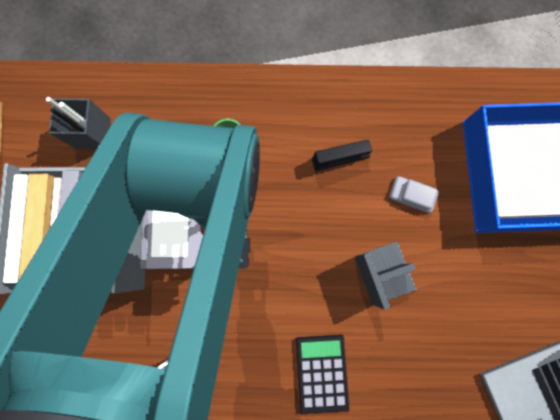

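```bash
cat > tip.py <<'E'
from h import *
CX=.015
def go(th,dy=0,dz=0,**k):
    (y,z),phi=path(th);return servo_line(W3(CX,y+dy,z+dz),ori(phi,FY),**k)
E
python3 - <<'E'
from tip import *
c=capture("side");W,ok=cloud(c);s=silhouettes("side","case")
for s in s[:2]:
    m=s["region"]&ok;P=W[m];P=P[(P[:,2]>.026)&(P[:,2]<.042)]
    if len(P)>50:r=cv2.minAreaRect((P[:,:2]*1000).astype(np.float32));print(s["conf"],len(P),r,cv2.boxPoints(r).round().tolist())
(y,z),phi=path(0)
move_ptp(W3(CX,y-.04,z+.05),ori(phi,FY))
go(0,dy=-.03,rate=.1)
print(go(0,dy=-.004,rate=.05,contact_N=8),current_force())
print(go(0,rate=.02,contact_N=8),current_force(),current_clock())
c=capture("side");cv2.imwrite("pics/side1.png",c["image"])
for th in(4,8,12):
    print(th,go(th,rate=.03,contact_N=25),current_force().round(1),current_clock())
c=capture("side");cv2.imwrite("pics/side2.png",np.vstack([cv2.imread("pics/side1.png")[200:],c["image"][200:]]))
E
```

```text
0.81 3918 ((585.0635375976562, 122.87640380859375), (180.60499572753906, 87.02750396728516), 0.7894323468208313) [[494.0, 165.0], [495.0, 78.0], [676.0, 81.0], [675.0, 168.0]]
False [1.40110984 0.49562105 0.28671576]
False [-0.94768849 -0.61364978 -0.91497881] 9.25
4 False [-1.  -7.3 -1.9] 9.725
8 False [ 0.3 -7.5 -1. ] 10.1417
12 False [ 0.5 -6.9 -1.3] 10.5583
```

View pics/side2.png

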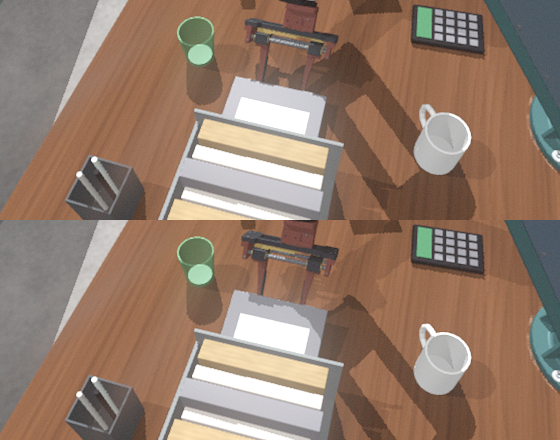

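The pictures show the fingers at the lip edge (250–330, 90 in the upper half). In the lower half the case shades differently, as if lifted. I check its tilt by depth.

```bash
cat >> tip.py <<'E'
def tilt():
    c=capture("side");W,ok=cloud(c);f,n=axes(FY)
    s=silhouettes("side","case")[0];m=s["region"]&ok;P=W[m]-FP
    k=(abs(P@f-CX)<.085);P=P[k];y=P@n;z=P[:,2]
    k=(y<-.02)&(y>-.16)&(z>.02)&(z<.2);A=np.c_[y[k],np.ones(k.sum())]
    a=np.linalg.lstsq(A,z[k],rcond=None)[0]
    print("tilt",s["conf"].round(2) if hasattr(s["conf"],"round") else s["conf"],k.sum(),np.degrees(np.arctan(-a[0])).round(1),"lip end y,z",np.percentile(y[k],1).round(4),np.percentile(z[k],99).round(4))
    return c
E
python3 - <<'E'
from tip import *
c=tilt();cv2.imwrite("pics/side3.png",c["image"])
f,n=axes(FY);p=current_position()-FP;print(p@f,p@n,p[2],path(12))
E
```

```text
tilt 0.96 4326 11.0 lip end y,z -0.1343 0.0601
0.016094877511105127 -0.14090927087539984 0.03408835494914031 (array([-0.13947761,  0.03365599]), 48.4)
```

Run:
```python
from tip import *
for th in(20,30,40):
    h=go(th,rate=.05,contact_N=30);print(th,h,current_force().round(1),current_clock())
    if h: break
tilt()
```

```text
20 False [ 0.8 -2.8 -0.2] 11.1667
30 False [ 0.1 -1.5  0.2] 11.75
40 False [-0.1 -1.3  0.2] 12.3167
tilt 0.92 4743 39.4 lip end y,z -0.1084 0.1141
```

Run:
```python
from tip import *
for th in(50,60,70,80,86,90):
    h=go(th,rate=.05 if th<75 else .03,contact_N=30);print(th,h,current_force().round(1),current_clock())
    if h: break
    if th==70: tilt()
h=go(90,dy=.004,rate=.02,contact_N=8);print(h,current_force().round(1))
f,n=axes(FY);p=current_position()-FP;print(p@f,p@n,p[2],path(90))
c=capture("side");W,ok=cloud(c);cv2.imwrite("pics/side4.png",c["image"])
```

```text
50 False [-0.5 -1.   0.7] 12.975
60 False [-0.3 -1.   0.1] 13.5333
70 False [0.1 0.1 0.6] 14.1
tilt 0.86 2964 65.0 lip end y,z -0.0556 0.1428
80 False [ 0.2 -0.2 -0.3] 15.075
86 False [0.9 0.1 0.8] 15.675
90 False [-0.2 -2.8  1. ] 16.1333
True [ 0.8 -2.2  0.2]
0.014847140261514007 -0.022500564980197472 0.12372685873101216 (array([-0.022,  0.124]), 90.0)
```

View pics/side4.png

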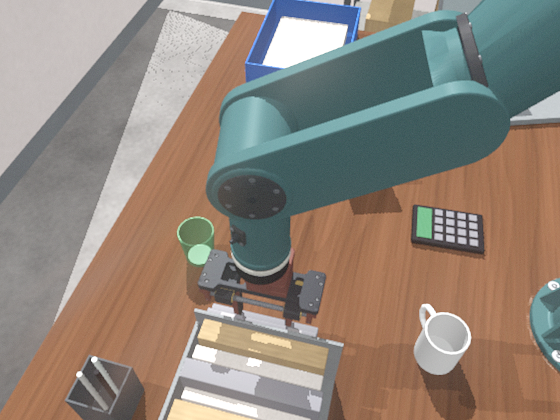

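Run:
```python
from tip import *
f,n=axes(FY)
p=current_position();servo_line(p-.003*n+.001*Z,rate=.03)
p=current_position();servo_line(p-.02*n+.05*Z,rate=.1)
B=np.radians(20.1);bf,bn=axes(B);g=np.array([.475,-.2555,0])-.055*bn
move_ptp(g+.16*Z,ori(90,B));move_gripper(.06)
c=capture("top");W,ok=cloud(c);cv2.imwrite("pics/top2.png",c["image"]);print(current_clock())
P=(W-FP);x=P@f;y=P@n;z=P[...,2]
k=ok&(abs(x-CX)<.12)&(y<.0)&(y>-.08)&(z>.01)&(z<.16)
for a in np.arange(.01,.16,.015):
    q=k&(z>=a)&(z<a+.015)
    if q.sum()>5:
        print(round(a,3),q.sum(),"y",np.percentile(y[q],[5,50,95]).round(4),"x",np.percentile(x[q],[2,98]).round(3))
q=k&(z>.02)&(z<.11);A=np.c_[x[q],z[q],np.ones(q.sum())];print("plane y=ax+bz+c",np.linalg.lstsq(A,y[q],rcond=None)[0])
s=silhouettes("top","bookend")[0];m=s["region"]&ok;Q=W[m];print(s["conf"])
for lo,hi in((.09,.11),(.001,.016)):
    R=Q[(Q[:,2]>lo)&(Q[:,2]<hi)]
    if len(R):print(len(R),cv2.minAreaRect((R[:,:2]*1000).astype(np.float32)))
c=capture("wrist");cv2.imwrite("pics/w1.png",np.vstack([c["image"]]))
```

```text
19.6333
0.01 189 y [-0.0324 -0.0316 -0.0306] x [-0.081  0.101]
0.025 197 y [-0.0323 -0.0316 -0.0307] x [-0.074  0.098]
0.04 203 y [-0.0324 -0.0315 -0.0308] x [-0.072  0.099]
0.055 212 y [-0.0325 -0.0316 -0.0307] x [-0.074  0.1  ]
0.07 241 y [-0.0323 -0.0315 -0.0304] x [-0.077  0.105]
0.085 245 y [-0.0324 -0.0315 -0.0307] x [-0.073  0.101]
0.1 265 y [-0.0323 -0.0315 -0.0306] x [-0.073  0.11 ]
0.115 1263 y [-0.0313 -0.0199 -0.011 ] x [-0.073  0.1  ]
0.13 823 y [-0.012  -0.0079 -0.0005] x [-0.073  0.102]
0.145 43 y [-0.0009 -0.0002 -0.    ] x [-0.085  0.112]
plane y=ax+bz+c [-0.00977985  0.00365648 -0.03102312]
0.94
424 ((476.32440185546875, -261.8143310546875), (109.3211441040039, 12.710253715515137), 19.8322811126709)
1259 ((490.876708984375, -304.21759033203125), (112.4799575805664, 102.44313049316406), 20.34885597229004)
```

View pics/top2.png

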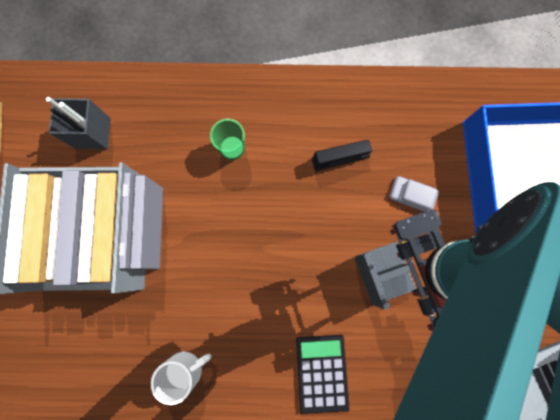

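View pics/w1.png

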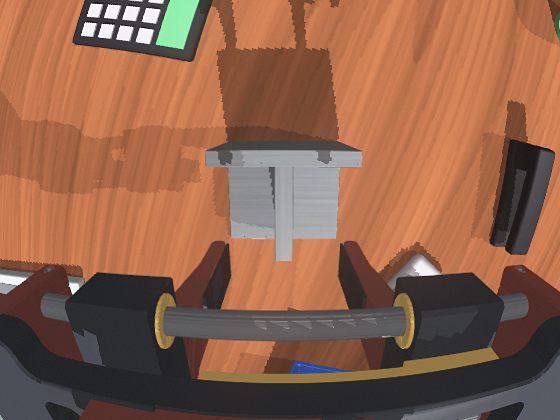

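The case stands square: its base face is a vertical plane at y ≈ −31.5 mm from top to bottom, and the wrist view has the rib (285,210) centred between the fingers. Now I grasp the bookend.

Run:
```python
from tip import *
p=current_position();print(servo_line([p[0],p[1],.056],rate=.12,contact_N=10))
move_gripper(.0);print("gap",current_finger_gap(),current_grip_force(),current_clock())
p=current_position();servo_line(p+.012*Z,rate=.05);print(current_force().round(1))
Y=np.radians(1.0);f,n=axes(Y)
C=W3(.0145,-.0315,0)
servo_line(C-.155*n+.068*Z,ori(90,Y),rate=.12)
c=capture("top");W,ok=cloud(c);cv2.imwrite("pics/top3.png",c["image"])
c=capture("wrist");cv2.imwrite("pics/w2.png",c["image"])
print(current_finger_gap(),current_force().round(1),current_clock())
P=W-C;x=P@f;y=P@n;z=P[...,2]
k=ok&(abs(x)<.08)&(y<-.06)&(y>-.17)&(z>.104)&(z<.118)
if k.sum()>9:print(cv2.minAreaRect((np.c_[x[k],y[k]]*1000).astype(np.float32)),k.sum(),z[k].mean())
```

```text
False
gap 0.013545089362467464 29.99999910593033 21.525
[ 0.1  0.2 -5.8]
0.013941345724184057 [-0.4 -0.1 -5.7] 25.1
```

View pics/w2.png

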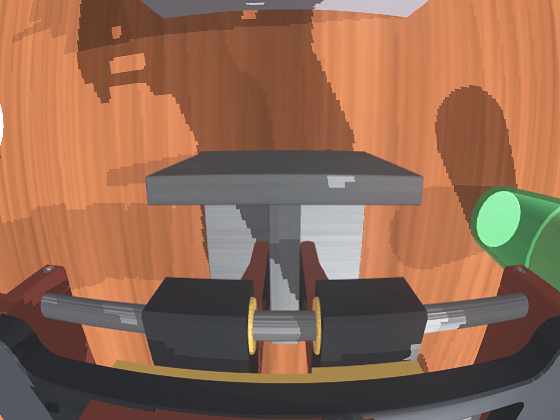

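The wrist view shows the rib pinched between the fingers, the bookend hanging square (upright at row 180), the glass well clear at (498,215). I set it down and slide it in.

Run:
```python
from tip import *
Y=np.radians(1.0);f,n=axes(Y);C=W3(.0145,-.0315,0)
servo_line(C-.075*n+.068*Z,rate=.1)
print(servo_line(C-.075*n+.055*Z,rate=.02,contact_N=5),current_position()[2],current_force().round(1))
z=current_position()[2]
print(servo_line(C-.045*n+z*Z,rate=.02,contact_N=10),current_force().round(1),(current_position()-C)@n,current_clock())
c=capture("wrist");cv2.imwrite("pics/w3.png",c["image"])
move_gripper(.04);print(current_force().round(1))
p=current_position();servo_line(p+.1*Z,rate=.1)
move_ptp([.45,-.25,.3],ori(90,Y))
c=capture("top");W,ok=cloud(c);cv2.imwrite("pics/top4.png",c["image"]);print(current_clock())
P=W-C;x=P@f;y=P@n;z=P[...,2]
k=ok&(abs(x)<.07)&(y<.005)&(y>-.03)&(z>.094)&(z<.108);print(k.sum(),cv2.minAreaRect((np.c_[x[k],y[k]]*1000).astype(np.float32)),z[k].mean())
k=ok&(abs(x)<.1)&(y<.03)&(y>.018)&(z>.132)&(z<.147)
if k.sum():print("lip",k.sum(),np.percentile(y[k],[2,50]),z[k].mean(),np.percentile(x[k],[1,99]))
for q in("glass","stapler","mouse"):
    s=silhouettes("top",q)[0];m=s["region"]&ok;print(q,s["xy"],np.percentile(W[m],[2,50,98],axis=0).round(3).tolist())
```

```text
True 0.05599187293952845 [-0.  -0.5  5.9]
True [ 0.1 -0.1  2.8] -0.05431013499686707 27.675
[-0.9  0.6  0.8]
31.1167
523 ((0.1597900390625, -5.723271369934082), (137.1091766357422, 14.454977989196777), 0.7432947754859924) 0.10101295262731148
lip 708 [0.01907089 0.02316598] 0.13999389738450238 [-0.08935948  0.08626141]
glass [228.3, 138.2] [[0.735, 0.005, 0.004], [0.78, 0.04, 0.049], [0.799, 0.068, 0.087]]
stapler [340.1, 153.7] [[0.719, -0.268, 0.001], [0.743, -0.205, 0.048], [0.771, -0.148, 0.057]]
mouse [413.8, 196.1] [[0.629, -0.419, -0.0], [0.661, -0.365, 0.028], [0.697, -0.321, 0.033]]
```

View pics/top4.png

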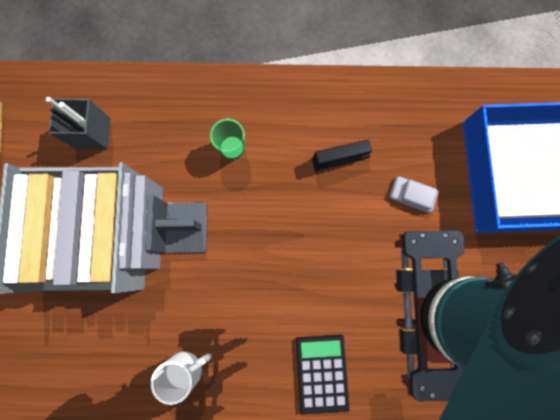

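The top view shows the case upright against the panel and the bookend square against it (~177,228), with the bystanders unmoved. I make one numeric check of gap and angle.

Run:
```python
from tip import *
Y=np.radians(1.0);f,n=axes(Y);C=W3(.0145,-.0315,0)
c=capture("top");W,ok=cloud(c);P=W-C;x=P@f;y=P@n;z=P[...,2]
k=ok&(abs(x)<.05)&(y<.003)&(y>-.03)&(z>.096)&(z<.106)
for a in np.arange(-.05,.05,.02):
    q=k&(x>=a)&(x<a+.02);print(round(a,2),np.percentile(y[q],[1,5,50,95,99]).round(4))
for a in(-.09,.057):
    q=ok&(x>a)&(x<a+.03)&(abs(y)<.02)&(z>.02)&(z<.11);print("case face",q.sum(),np.median(y[q]),np.polyfit(z[q],y[q],1))
```

```text
-0.05 [-0.0129 -0.0126 -0.0064  0.      0.0006]
-0.03 [-0.0127 -0.0122 -0.006  -0.      0.0004]
-0.01 [-0.0127 -0.012  -0.0058  0.0002  0.0005]
0.01 [-0.0125 -0.0122 -0.0058  0.0002  0.0007]
0.03 [-0.0127 -0.0116 -0.0057  0.0004  0.0007]
case face 228 -0.0005164767565328597 [ 0.00151913 -0.00060513]
case face 191 0.00042024282966881583 [0.00042543 0.00039267]
```

Bookend flush (back face at −12.5 mm, within 0.5 mm of the case), case vertical. I hand it in.

```bash
python3 -c "
from bench import *
print(close_job())"
```

```text
the job is handed in; nothing more can be done
None
```

I handed the job in at about 31 s: the case stands on its long edge with its lip at the top and its lid against the panel, the bookend is let go square against it (within about 0.5 mm), and the glass, stapler and mouse have not moved.

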